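# Lift the slide rack out of its staining jar and hold it level

## Task

Swing the folded wire handle of the slide rack up until it stands upright while the rack still sits in the glass staining jar, then lift the rack straight up out of the jar by the handle's grip sleeve and hold it level, still and square over the jar, its underside about 5 cm above the rim, so that the slides can be looked over. Be gentle: slides and jar are glass, so do not touch the slides, do not press gripper or rack hard against the jar (stay well under 10 N), and do not tip the rack, shift the jar or disturb the bottles, dropper and forceps round it. Finish while still holding the rack in the air.

Things in the scene. Friction and masses are not known exactly. Their poses are not given: they have to be found in the camera images.
- jar: open rectangular glass staining jar, loose, 0.5 kg. Outside 80 mm along its x, 116 mm along its long axis y (127 mm over finger ledges on the ends); rim 58 mm above the bench, walls 4 mm with a 6 mm bead on the rim, opening about 70 x 106 mm; inside floor 6 mm above the bench. Origin: centre of its underside, z up.
- slide_rack: steel slide rack, 0.31 kg in all, standing in the jar with 4 to 5 mm play all round: 60 mm along x, 82 mm along its long axis y (97 mm over the handle arms), 43 mm tall without handle. Origin: centre of its underside, z up; axes nearly the jar's. The handle's pivot line is parallel to y, 36 mm straight above the origin: held by the middle of the upright handle, the rack hangs level by itself.
- slides: the eight glass microscope slides (76 x 26 mm) that stand on edge in the rack, fixed in it; not to be touched. Same origin and axes as the rack; they reach 8 to 34 mm above that origin.
- handle (a joint): U-shaped handle of 3 mm wire, 97 mm wide; turns almost freely about its pivots on the rack's end plates. 0 = upright, its grip straight above the rack; +1.12 rad = folded to the rack's -x side (it starts there, resting on a stop just above the jar's rim); -1.12 = folded to the +x side. It falls to a side when let go.
- grip_sleeve: plain white plastic sleeve on the handle's crossbar, 54 mm long, 10 mm thick (11.6 mm at its end collars). It turns freely on the wire, so it can be pinched from above and swung up without turning the gripper. Origin: its centre, 90 mm from the pivot line; long axis its y, parallel to the rack's y. Folded: about 81 mm to the -x side of the rack's centre, 81 mm above the bench.
- iodine_bottle: brown bottle with black cap, 42 mm wide and 85 mm tall, stands behind the jar (+x side); bystander. Origin: centre of its underside.
- stain_bottle: smaller brown bottle with red cap, 38 mm wide and 78 mm tall, stands behind the jar; bystander. Origin: centre of its underside.
- dropper: glass dropper, 162 mm long, 10 mm thick, lies past the jar's +y end; bystander. Origin: middle of its underside.
- forceps: steel forceps, 126 mm long, 15 mm wide, lie past the jar's -y end; bystander. Origin: middle of their underside.
There are look-alikes about, which are no part of the job. Leave any black look-alike of the slide_rack alone.

How it is judged:
By the outcome, as a careful person would: the job done as asked, in the order asked, and still so for the second after the job is handed in, while the arm keeps its last pose, push and grip.
It also fails if it takes over 42 s, if anything falls off the work surface, if the arm or the gripper's body presses on something with over 40 N, if the wrist force passes 120 N, or if a joint passes its speed limit or range.

## Robot

A 6-joint arm with a two-finger parallel gripper is mounted at the origin on a cart in front of the work surface, level with it; the furniture and walls round the work are solid. World frame = base frame: x ahead of the robot, y to its left, z up, the work surface at z = 0. Lengths are in mm, angles in rad, forces in N, time in s.
With the tool pointing down it reaches from about 325 to 850 mm from the base axis. Payload 4.4 kg.
Tool frame: the origin (TCP) lies at the very end of the fingers, on their centre line; the grasp point (between the pads) lies 19 mm behind it (ctrl.tcp_to_grasp is the distance from the TCP to the grasp point, in mm); z points along the fingers, y is the line along which they close (so a half turn about z gives the same grasp; the last joint's range is limited). The gripper opens to 94 mm and grips with 3 to 60 N. Pads are 16 mm wide; open, the fingers measure 119 mm over their backs; the gripper's body (75 mm by 177 mm) begins 78 mm behind the grasp point.
Start: joints at [1.03, 0.207, 1.542, -0, 1.393, -0.15], TCP at [218.511, 531.865, 205.447] pointing down, gripper open.
Joint ranges: [-2.73, 2.73], [-0.86, 2.22], [0.23, 2.46], [-1.11, 4.25], [0.08, 2.63], [-2.82, 2.82]. Speed limits (rad/s): [2.79, 2.79, 3.14, 3.14, 3.14, 3.14].

## Interface

Orientations are given as a rotation vector (axis times angle).
In Python, from station import ctrl gives the robot as it stands.
- The arm moves only by the tool apply_moves, never from a script. Its argument "moves" is a list of rows, each an object of numbers: "dx", "dy", "dz": the shift along the tool's x, y, z in mm; "spin": the turn about the tool's z in degrees. A call has 1 to 5 rows; each row is the pose to reach, as a shift and turn from the pose commanded when the call began, along the tool's axes at that moment; what a row does not reach only later rows make up. A row lasts 1/12 s, in which the tool goes at most 41.7 mm and 7.16 degrees, less where a joint would pass 70% of its speed; a pose out of reach is approached as far as the arm can. A call with a gripper value outside its range is refused whole. "grip" is the opening, from 0 (shut) to 1 (fully open), set as the call begins (left out, the last holds). The fingers move at their own pace and stop on an object; "newtons" is the grip in N (left out, the last holds). Time passes only in rows, so rows that repeat a pose let the fingers close. It gives the time, the measured TCP pose, the force, the opening and the grip force at its end, in the units of the state.
- ctrl.state(): the state, without advancing time (a new reading comes with each control period).
- ctrl.capture(name): name is "side" or "top" or "wrist"; returns a dict with "img" (400x640x3 uint8, blue, green, red), "vfov" (degrees; the focal length in pixels is half the picture's height over the tangent of half this angle, whatever the lens; pixels are square), "cx", "cy" (the principal point, pixels), "k1" (the pictures are not rectified: a ray, as slopes to the right and down, at radius r is drawn at 1 + k1 r^2 times it, then the intrinsics apply), "world_from_camera" (4x4, takes a point from camera to world coordinates); the wrist camera has in their place "T_tool_cam" (4x4, takes a point from camera to tool coordinates, whose origin is the TCP and whose axes are the flange's). Camera axes: x right, y down, z forward; pixel columns grow to the right and rows downward; lengths in mm; the calibration is good to about 2 mm. A picture is of the moment at which its call begins: read the wrist's pose just before it. There is no depth.
- ctrl.close_job(): hands the job in; it is judged then, once.
The state is a dict: "clock": time; "joint_pos": joint angles; "qvel": joint speeds; "joint_torque": joint torques, N m; "ee_pos": TCP position; "eef_rot": TCP orientation; "wrist_force": force on the tool from outside, world axes, zero at the start; "moment": the same for the moment, N m; "grip_width": finger opening in mm; "grasp_force": force on a finger pad.
Only numpy, scipy, OpenCV 4.12 (cv2) and the standard library are available. Lean on these libraries where they do the work, as an engineer would, in place of code of your own. Each camera call takes 0.05 s, during which the arm holds its last target. There are 200 camera calls.

## Working session

There is one attempt and no reset: what is moved stays moved. The work goes in short steps, Python scripts to look and compute and a tool call to move; the robot and the scene stay as the last step left them, time stands still between calls to the robot, and variables do not carry over. Pictures are saved under pics/ and viewed, at most 10 in all, crops included, and the job is handed in when it is done.

Besides the shell and the picture viewer there is one more tool, called after ">>>" as name(argument=value, ...), one argument or row to a line, values as JSON. apply_moves: Moves the arm, as the interface text tells. Its arguments: {"type":"object","properties":{"moves":{"type":"array","items":{"type":"object","properties":{"dx":{"type":"number"},"dy":{"type":"number"},"dz":{"type":"number"},"spin":{"type":"number"}}}},"grip":{"type":"number"},"newtons":{"type":"number"}},"required":["moves"]}

```bash
mkdir -p pics; ls; python3 - <<'E'
from station import ctrl
import cv2,numpy as np,pickle
s=ctrl.state();print(s['ee_pos'],s['eef_rot'],s['grip_width'],s['clock'])
ims=[]
for n in['side','top','wrist']:
    c=ctrl.capture(n);pickle.dump((c,s),open(n+'0.pkl','wb'));ims.append(c['img']);print(n,{k:v for k,v in c.items() if k!='img'})
for n,i in zip('stw',ims): cv2.imwrite(f'pics/{n}0.png',i)
E
```

```text
pics
[218.10769222 531.1636854  204.31627187] [-0.60830661 -3.0813699   0.00330616] 94.08604022380713 0.0
side {'vfov': 43.686911333037585, 'cx': 312.5105369932483, 'cy': 192.04339455991988, 'k1': -0.1048560114186443, 'world_from_camera': array([[-8.95378433e-01, -3.01454543e-01,  3.27753902e-01,
         2.77982001e+02],
       [-4.45244415e-01,  5.93808283e-01, -6.70185895e-01,
         4.15480008e+02],
       [ 7.40760047e-03, -7.46000591e-01, -6.65904082e-01,
         6.93680366e+02],
       [ 0.00000000e+00,  0.00000000e+00,  0.00000000e+00,
         1.00000000e+00]])}
top {'vfov': 44.26427390565362, 'cx': 318.1388620399027, 'cy': 204.79532473990946, 'k1': -0.044581060302696235, 'world_from_camera': array([[-9.19964902e-03, -9.97431185e-01,  7.10380036e-02,
         4.80156216e+02],
       [-9.99957392e-01,  9.12229325e-03, -1.41328975e-03,
        -1.52172870e+02],
       [ 7.61629771e-04, -7.10479786e-02, -9.97472608e-01,
         9.56513295e+02],
       [ 0.00000000e+00,  0.00000000e+00,  0.00000000e+00,
         1.00000000e+00]])}
wrist {'vfov': 69.06650548049552, 'cx': 316.5171171991126, 'cy': 201.71744524908846, 'k1': -0.05451873885926351, 'T_tool_cam': array([[-6.76429612e-04, -9.69475524e-01, -2.45187174e-01,
         7.04853539e+01],
       [ 9.99999666e-01, -5.43224769e-04, -6.10905809e-04,
        -7.52113541e-01],
       [ 4.59066483e-04, -2.45187505e-01,  9.69475568e-01,
        -1.78909899e+02],
       [ 0.00000000e+00,  0.00000000e+00,  0.00000000e+00,
         1.00000000e+00]])}
```

View pics/t0.png

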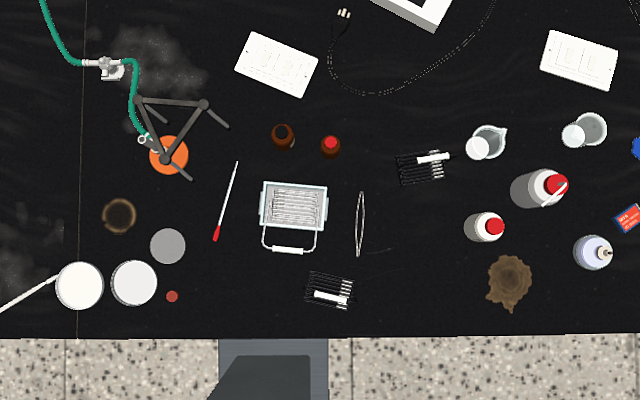

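View pics/s0.png

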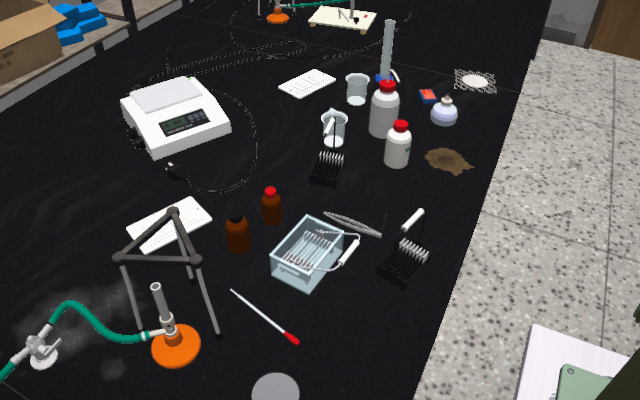

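Top view: the steel rack sits in the glass jar at (294,207) with its white sleeve at (288,250). Black look-alike racks are at (332,290) and (420,167), each with a white grip. Only the one at (294,207) is steel, stands in glass and has a folded handle reaching toward -x (down in the image). In the side view its sleeve is at (349,251).

```bash
cat > h.py <<'E'
import numpy as np,cv2,pickle
from scipy.spatial.transform import Rotation as R
def cam(c,s=None):
    f=c['img'].shape[0]/2/np.tan(np.radians(c['vfov']/2))
    K=np.array([[f,0,c['cx']],[0,f,c['cy']],[0,0,1.]])
    if 'world_from_camera' in c: W=c['world_from_camera']
    else:
        T=np.eye(4);T[:3,:3]=R.from_rotvec(s['eef_rot']).as_matrix();T[:3,3]=s['ee_pos'];W=T@c['T_tool_cam']
    return K,np.array([c['k1'],0,0,0.]),W
def ray(c,px,s=None):
    K,d,W=cam(c,s);p=cv2.undistortPoints(np.float64(px).reshape(-1,1,2),K,d).reshape(-1,2)
    v=np.c_[p,np.ones(len(p))]@W[:3,:3].T
    return W[:3,3],v/np.linalg.norm(v,axis=1)[:,None]
def plane(c,px,z,s=None):
    o,v=ray(c,px,s);return o+v*((z-o[2])/v[:,2])[:,None]
def tri(c1,p1,c2,p2,s1=None,s2=None):
    (o1,v1),(o2,v2)=ray(c1,p1,s1),ray(c2,p2,s2);v1,v2=v1[0],v2[0]
    a,b=np.linalg.lstsq(np.c_[v1,-v2],o2-o1,rcond=None)[0]
    P,Q=o1+a*v1,o2+b*v2;return (P+Q)/2,np.linalg.norm(P-Q)
def proj(c,P,s=None):
    K,d,W=cam(c,s);M=np.linalg.inv(W);return cv2.projectPoints(np.float64(P).reshape(-1,1,3),cv2.Rodrigues(M[:3,:3])[0],M[:3,3],K,d)[0].reshape(-1,2)
def white(img,box,t=190):
    x0,y0,x1,y1=box;m=np.zeros(img.shape[:2],np.uint8)
    m[y0:y1,x0:x1]=(img[y0:y1,x0:x1].min(2)>t)
    n,l,st,ce=cv2.connectedComponentsWithStats(m)
    i=1+np.argmax(st[1:,4]);r=cv2.minAreaRect(np.argwhere(l==i)[:,::-1].astype(np.float32))
    return ce[i],r,st[i,4]
E
python3 - <<'E'
from h import *
ct,_=pickle.load(open('top0.pkl','rb'));cs,_=pickle.load(open('side0.pkl','rb'))
a=white(ct['img'],(262,240,318,262));b=white(cs['img'],(330,235,365,270))
print(a,b);print(tri(ct,a[0],cs,b[0]))
bx=cv2.boxPoints(a[1]);print(plane(ct,bx,81))
# jar rim mask
I=ct['img'];hsv=cv2.cvtColor(I,cv2.COLOR_BGR2HSV);m=(I.max(2)>80).astype(np.uint8);m[:172]=0;m[236:]=0;m[:,:250]=0;m[:,345:]=0
n,l,st,ce=cv2.connectedComponentsWithStats(m);i=1+np.argmax(st[1:,4]);print(st[i])
r=cv2.minAreaRect(np.argwhere(l==i)[:,::-1].astype(np.float32));print(r);P=plane(ct,cv2.boxPoints(r),58);print(P,P.mean(0))
A=cv2.resize(I[165:315,240:370],None,fx=4,fy=4,interpolation=cv2.INTER_CUBIC);B=cv2.resize(cs['img'][205:305,255:375],(530,440),interpolation=cv2.INTER_CUBIC)
A=A[:,:];cv2.imwrite('pics/c1.png',A);cv2.imwrite('pics/c2.png',B)
E
```

```text
(array([287.87745098, 248.60784314]), ((288.5, 246.5), (13.0, 53.0), 90.0), np.int32(204)) (array([349.36986301, 250.30821918]), ((350.3131408691406, 249.03668212890625), (5.411559581756592, 31.23006820678711), 38.290164947509766), np.int32(146))
(array([463.54602572, -99.55374855,  81.30679622]), np.float64(3.222798470311947))
[[ 480.70139239  -53.07378539   81.        ]
 [ 479.87106502 -147.26141798   81.        ]
 [ 456.86558037 -147.05908838   81.        ]
 [ 457.68308917  -53.02885659   81.        ]]
[ 258  181   71   55 3052]
((292.78277587890625, 210.38934326171875), (68.98822784423828, 54.59305191040039), 5.19442892074585)
[[ 490.91688014  -39.44889432   58.        ]
 [ 590.68414325  -48.57892184   58.        ]
 [ 577.9615011  -174.82307842   58.        ]
 [ 478.43386443 -164.73571973   58.        ]] [ 534.49909723 -106.89665358   58.        ]
```

View pics/c1.png

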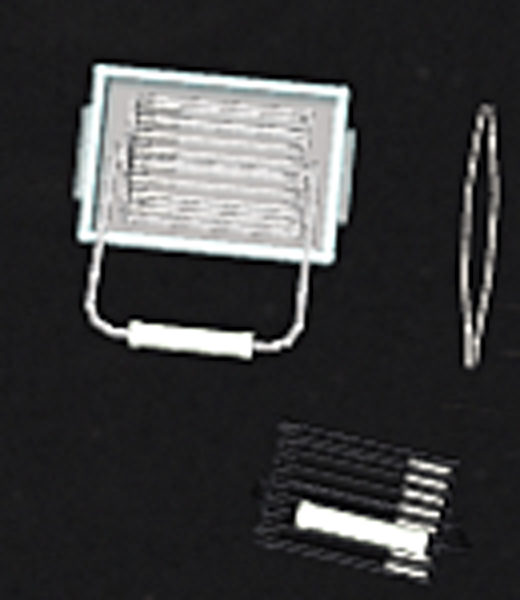

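The crop confirms it: the steel rack is in the jar, with jar corners at crop (98,66), (350,87), (332,262) and (82,241). The folded sleeve runs from crop (129,336) to (252,346). The look-alike below right is black.

```bash
python3 - <<'E'
from h import *
from station import ctrl
ct,s=pickle.load(open('top0.pkl','rb'));cs,_=pickle.load(open('side0.pkl','rb'))
q=np.array([(98,66),(350,87),(332,262),(82,241)])/4+[240,165]-.4
P=plane(ct,q,58);print('jar',P.mean(0),[np.degrees(np.arctan2(*(P[i]-P[j])[:2])) for i,j in((0,1),(3,2))],np.linalg.norm(P[0]-P[1]),np.linalg.norm(P[0]-P[3]))
e=np.array([(129,334+1),(252,346)])/4+[240,165]-.4
S=plane(ct,e,83);print('sleeve',S,S.mean(0),np.degrees(np.arctan2(*(S[0]-S[1])[:2])),np.linalg.norm(S[0]-S[1]))
s=ctrl.state();Rm=R.from_rotvec(s['eef_rot']).as_matrix();print(Rm.round(3));yaw=-5.2
Rt=R.from_euler('z',yaw,degrees=True).as_matrix()@np.array([[0,1,0],[1,0,0],[0,0,-1.]])
print('spin',np.degrees((Rm.T@Rt)[1,0]),R.from_matrix(Rm.T@Rt).as_rotvec(degrees=True))
for t in([S.mean(0)[0],S.mean(0)[1],170],):print(t,Rm.T@(np.array(t)-s['ee_pos']))
E
```

```text
jar [ 543.21145942 -108.22193419   58.        ] [np.float64(5.321073081992868), np.float64(5.3096370848201575)] 116.2527425557353 80.71234992558381
sleeve [[ 465.79430445  -70.73139694   83.        ]
 [ 460.46774428 -125.15665549   83.        ]] [463.13102436 -97.94402621  83.        ] 5.589694552543148 54.685290630971394
[[-0.925  0.38  -0.001]
 [ 0.38   0.925 -0.002]
 [ 0.    -0.002 -1.   ]]
spin 54.753044168245076 [-9.59477343e-02  5.21263777e-02  7.28667495e+01]
[np.float64(463.1310243641219), np.float64(-97.94402621346669), 170] [-465.70931277 -488.91672099   35.28716304]
```

>>> apply_moves(
  moves=[
    {"dx":-28,"dy":-29},
    {"dx":-56,"dy":-58},
    {"dx":-84,"dy":-87},
    {"dx":-112,"dy":-116},
    {"dx":-140,"dy":-145},
  ],
  grip=0.5,
)

```text
invalid input
```

>>> apply_moves(
  moves=[
    {"dx":-28,"dy":-29},
    {"dx":-56,"dy":-58},
    {"dx":-84,"dy":-87},
    {"dx":-112,"dy":-116},
    {"dx":-140,"dy":-145},
  ],
)

```text
invalid input
```

>>> apply_moves(
  moves=[
    {"dx":-28,"dy":-29},
    {"dx":-56,"dy":-58},
    {"dx":-84,"dy":-87},
    {"dx":-112,"dy":-116},
    {"dx":-140,"dy":-145},
  ],
)

```text
invalid input
```

>>> apply_moves(
  moves=[
    {"dx":-20,"dy":-20,"spin":7},
    {"dx":-40,"dy":-40,"spin":14},
    {"dx":-46,"dy":-54,"spin":21},
    {"dx":-46,"dy":-54,"spin":28},
    {"dx":-46,"dy":-54,"spin":35},
  ],
)

```text
invalid input
```

>>> apply_moves(
  moves=[
    {"spin":7},
    {"spin":14},
    {"spin":21},
    {"spin":28},
    {"spin":35},
  ],
)

```text
invalid input
```

>>> apply_moves(
  moves=[
    {"spin":2.8},
    {"spin":2.8},
    {"spin":2.8},
  ],
)

```text
invalid input
```

```bash
python3 - <<'E'
from h import *
from station import ctrl
s=ctrl.state();c=ctrl.capture('wrist');pickle.dump((c,s),open('w1.pkl','wb'));cv2.imwrite('pics/w1.png',c['img'])
print(s['clock'],s['ee_pos'],s['eef_rot'],s['grip_width'],s['wrist_force'],np.round(s['joint_pos'],2));print(proj(c,[[463.1,-98,83],[465.8,-70.7,83],[460.5,-125.2,83]],s))
E
```

```text
0.15 [218.17089681 531.31861777 204.53937942] [-6.08296511e-01 -3.08154447e+00  2.64171023e-03] 94.04997883870946 [ 0.15163283  0.09668604 -0.02126646] [ 1.03  0.21  1.54 -0.    1.39 -0.15]
[[ 26.4702389  467.18562154]
 [ 38.11628558 466.42837372]
 [ 15.41073382 467.79215218]]
```

View pics/w1.png

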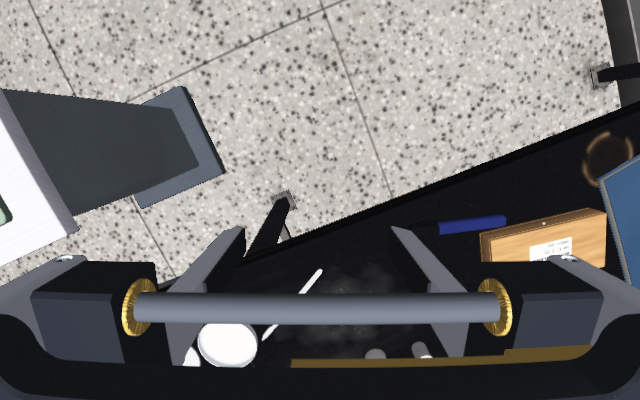

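The moves were refused and the arm hasn't moved. The wrist view shows only floor and the bench edge. I'll try again with every key filled in.

>>> apply_moves(
  moves=[
    {"dx":-28,"dy":-29,"dz":0,"spin":0},
    {"dx":-56,"dy":-58,"dz":0,"spin":0},
    {"dx":-84,"dy":-87,"dz":0,"spin":0},
    {"dx":-112,"dy":-116,"dz":0,"spin":0},
    {"dx":-140,"dy":-145,"dz":0,"spin":0},
  ],
  grip=0.5,
  newtons=10,
)

```text
clock: 0.62
ee_pos: [292.9, 342.8, 205.2]
eef_rot: [0.607, 3.082, -0.0]
wrist_force: [0.3, -0.1, -0.0]
grip_width: 64.2
grasp_force: 0.0
```

>>> apply_moves(
  moves=[
    {"dx":-28,"dy":-29,"dz":0,"spin":0},
    {"dx":-56,"dy":-58,"dz":0,"spin":0},
    {"dx":-84,"dy":-87,"dz":0,"spin":0},
    {"dx":-112,"dy":-116,"dz":0,"spin":0},
    {"dx":-140,"dy":-145,"dz":0,"spin":0},
  ],
)

```text
clock: 1.03
ee_pos: [367.4, 155.4, 205.6]
eef_rot: [0.608, 3.082, 0.001]
wrist_force: [0.7, 0.7, -0.6]
grip_width: 47.0
grasp_force: 0.0
```

>>> apply_moves(
  moves=[
    {"dx":-28,"dy":-29,"dz":0,"spin":0},
    {"dx":-56,"dy":-58,"dz":0,"spin":0},
    {"dx":-84,"dy":-87,"dz":0,"spin":0},
    {"dx":-112,"dy":-116,"dz":0,"spin":0},
    {"dx":-140,"dy":-145,"dz":0,"spin":0},
  ],
)

```text
clock: 1.45
ee_pos: [441.9, -32.2, 205.6]
eef_rot: [0.609, 3.081, 0.0]
wrist_force: [-0.0, 0.6, 0.5]
grip_width: 46.7
grasp_force: 0.0
```

>>> apply_moves(
  moves=[
    {"dx":-20,"dy":-20,"dz":0,"spin":7},
    {"dx":-40,"dy":-40,"dz":0,"spin":14},
    {"dx":-46,"dy":-54,"dz":0,"spin":21},
    {"dx":-46,"dy":-54,"dz":0,"spin":28},
    {"dx":-46,"dy":-54,"dz":0,"spin":35},
  ],
)

```text
clock: 1.87
ee_pos: [463.6, -98.8, 205.1]
eef_rot: [-1.518, -2.749, 0.0]
wrist_force: [-1.1, 1.0, 0.0]
grip_width: 46.9
grasp_force: 0.0
```

>>> apply_moves(
  moves=[
    {"dx":0,"dy":0,"dz":0,"spin":7},
    {"dx":0,"dy":0,"dz":0,"spin":14},
    {"dx":0,"dy":0,"dz":0,"spin":21},
    {"dx":0,"dy":0,"dz":0,"spin":28},
    {"dx":0,"dy":0,"dz":0,"spin":35},
  ],
)

```text
clock: 2.28
ee_pos: [463.5, -97.5, 205.2]
eef_rot: [-2.273, -2.168, 0.0]
wrist_force: [0.3, 0.6, 0.2]
grip_width: 47.0
grasp_force: 0.0
```

>>> apply_moves(
  moves=[
    {"dx":0,"dy":0,"dz":0,"spin":2.8},
    {"dx":0,"dy":0,"dz":0,"spin":2.8},
    {"dx":0,"dy":0,"dz":0,"spin":2.8},
  ],
)

```text
clock: 2.53
ee_pos: [463.6, -97.5, 205.3]
eef_rot: [-2.317, -2.121, 0.0]
wrist_force: [0.4, -0.1, -0.4]
grip_width: 47.1
grasp_force: 0.0
```

```bash
python3 - <<'E'
from h import *
from station import ctrl
s=ctrl.state();c=ctrl.capture('wrist');pickle.dump((c,s),open('w1.pkl','wb'));cv2.imwrite('pics/w2.png',c['img'])
print(s['clock'],s['ee_pos'],s['eef_rot'],s['grip_width'],s['wrist_force'],np.round(s['joint_pos'],2));print(proj(c,[[463.1,-98,83],[465.8,-70.7,83],[460.5,-125.2,83]],s))
E
```

```text
2.5333 [463.59058032 -97.46361883 205.31028898] [-2.31689569e+00 -2.12130791e+00  2.35600515e-04] 47.12609781036284 [ 0.38561678 -0.07222093 -0.36344731] [-0.39 -0.01  1.78 -0.    1.37 -0.3 ]
[[316.03616706 196.56105705]
 [316.28439115 170.92575154]
 [315.88218015 221.02175876]]
```

View pics/w2.png

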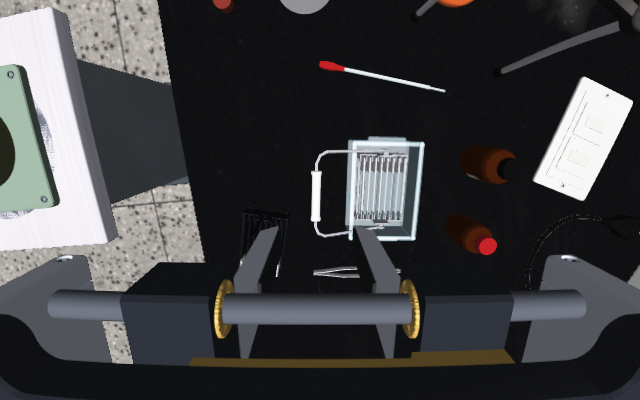

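The wrist view shows the sleeve vertical at about (316,196), spanning rows 171–221, exactly where I predicted. The jar is to its right at (385,190), and the black look-alike is at lower left (265,225).

```bash
python3 - <<'E'
from h import *
c,s=pickle.load(open('w1.pkl','rb'))
a=white(c['img'],(306,162,326,230));print(a);P=plane(c,[a[0]],81.5,s)[0];print(P)
Rm=R.from_rotvec(s['eef_rot']).as_matrix();print(Rm.round(3),Rm.T@(P-[0,0,19]-s['ee_pos']))
b=np.argwhere(c['img'][162:230,306:326].min(2)>190);print(b.min(0)+[162,306],b.max(0)+[162,306])
print(plane(c,[(316,171),(316,221)],81.5,s))
ct,_=pickle.load(open('top0.pkl','rb'));cs,_=pickle.load(open('side0.pkl','rb'))
p=[white(ct['img'],(310,285,355,305))[0],white(cs['img'],(395,205,428,236))[0]];print('lookalike grip',tri(ct,p[0],cs,p[1]))
print('jar corners',plane(c,[(352,140),(424,143),(415,240),(347,239)],58,s))
E
```

```text
(array([315.56018519, 197.16203704]), ((315.5, 200.5), (57.0, 9.0), 90.0), np.int32(432))
[462.49928132 -98.96302181  81.5       ]
[[ 0.088  0.996 -0.   ]
 [ 0.996 -0.088  0.   ]
 [ 0.    -0.    -1.   ]] [ -1.59913837  -0.91301793 142.81045807]
[162 311] [229 320]
[[ 465.47541127  -70.96573192   81.5       ]
 [ 460.58309458 -125.67213558   81.5       ]]
lookalike grip (array([ 384.02262327, -173.45127126,  126.06748058]), np.float64(1.3507047224831081))
jar corners [[ 507.70888176  -43.55852088   58.        ]
 [ 587.5302701   -53.49249024   58.        ]
 [ 576.69137209 -167.98384724   58.        ]
 [ 494.84109261 -159.14395351   58.        ]]
```

>>> apply_moves(
  moves=[
    {"dx":-1,"dy":-0.7,"dz":20,"spin":0},
    {"dx":-1,"dy":-0.7,"dz":40,"spin":0},
    {"dx":-1,"dy":-0.7,"dz":60,"spin":0},
    {"dx":-1,"dy":-0.7,"dz":80,"spin":0},
    {"dx":-1,"dy":-0.7,"dz":90,"spin":0},
  ],
  grip=0.36,
)

```text
clock: 3.0
ee_pos: [461.2, -97.8, 113.0]
eef_rot: [-2.315, -2.118, 0.003]
wrist_force: [0.2, -0.3, -0.2]
grip_width: 33.8
grasp_force: 0.0
```

>>> apply_moves(
  moves=[
    {"dx":0,"dy":0,"dz":15,"spin":0},
    {"dx":0,"dy":0,"dz":30,"spin":0},
    {"dx":0,"dy":0,"dz":42,"spin":0},
    {"dx":0,"dy":0,"dz":52,"spin":0},
    {"dx":0,"dy":0,"dz":52,"spin":0},
  ],
)

```text
clock: 3.42
ee_pos: [461.4, -97.9, 61.6]
eef_rot: [-2.316, -2.118, 0.003]
wrist_force: [-0.4, -0.7, 0.7]
grip_width: 33.6
grasp_force: 0.0
```

```bash
python3 - <<'E'
from h import *
from station import ctrl
s=ctrl.state();print(s['ee_pos'],s['wrist_force'],s['grip_width'])
ci=ctrl.capture('side');cw=ctrl.capture('wrist')
A=cv2.resize(ci['img'][190:310,255:415],(640,480));B=cv2.resize(cw['img'][130:330,220:420],(0,0),fx=2,fy=2)[:480]
cv2.imwrite('pics/s2.png',cv2.resize(np.hstack([A,cv2.copyMakeBorder(B,0,80,0,0,0)]),(800,369)))
E
```

```text
[461.42995962 -97.89235207  61.64568304] [-0.41488388 -0.74945802  0.65524338] 33.57688549531312
```

View pics/s2.png

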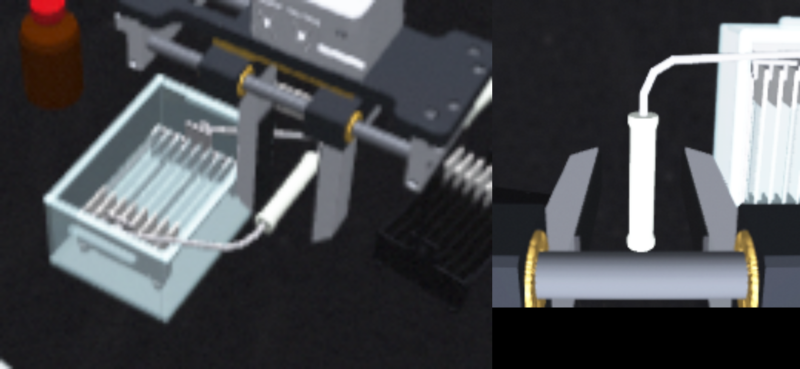

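The sleeve sits between the fingers, clear of both, and the fingers are clear of the jar.

>>> apply_moves(
  moves=[
    {"dx":0,"dy":1.3,"dz":0,"spin":0},
    {"dx":0,"dy":1.3,"dz":0,"spin":0},
    {"dx":0,"dy":1.3,"dz":0,"spin":0},
    {"dx":0,"dy":1.3,"dz":0,"spin":0},
    {"dx":0,"dy":1.3,"dz":0,"spin":0},
  ],
  grip=0,
  newtons=10,
)

```text
clock: 3.93
ee_pos: [464.0, -98.7, 63.7]
eef_rot: [-2.318, -2.12, 0.001]
wrist_force: [-1.9, -0.7, -0.5]
grip_width: 9.8
grasp_force: 10.0
```

>>> apply_moves(
  moves=[
    {"dx":0,"dy":0,"dz":0,"spin":0},
    {"dx":0,"dy":0,"dz":0,"spin":0},
    {"dx":0,"dy":0,"dz":0,"spin":0},
  ],
)

```text
clock: 4.18
ee_pos: [463.8, -98.6, 63.3]
eef_rot: [-2.318, -2.119, 0.001]
wrist_force: [-2.0, -0.4, -0.0]
grip_width: 10.1
grasp_force: 10.0
```

```bash
python3 - <<'E'
from h import *
from station import ctrl
s=ctrl.state();print(s['clock'],s['ee_pos'],s['wrist_force'],s['grip_width'],s['grasp_force'])
g=s['ee_pos']+[0,0,19];Rm=R.from_rotvec(s['eef_rot']).as_matrix()
ps,zs=42,g[2]
# arc in jar x/z plane; start angle from measured height
th0=1.12
for n in range(0,13):
    th=th0*(1-n/12);print(n,'dy %.1f dz %.1f'%(90*(np.sin(th0)-np.sin(th)),-90*(np.cos(th)-np.cos(th0))))
E
```

```text
4.1833 [463.82402433 -98.62711966  63.34281744] [-1.96919262 -0.36677705 -0.02341073] 10.060186103401582 9.989869147539139
0 dy 0.0 dz -0.0
1 dy 4.0 dz -7.4
2 dy 8.7 dz -14.4
3 dy 14.0 dz -20.9
4 dy 19.9 dz -26.8
5 dy 26.3 dz -32.3
6 dy 33.2 dz -37.0
7 dy 40.5 dz -41.2
8 dy 48.2 dz -44.6
9 dy 56.1 dz -47.3
10 dy 64.3 dz -49.2
11 dy 72.6 dz -50.4
12 dy 81.0 dz -50.8
```

>>> apply_moves(
  moves=[
    {"dx":0,"dy":1.3,"dz":-3.6,"spin":0},
    {"dx":0,"dy":3.3,"dz":-7.4,"spin":0},
    {"dx":0,"dy":5.6,"dz":-11,"spin":0},
    {"dx":0,"dy":8,"dz":-14.4,"spin":0},
    {"dx":0,"dy":8,"dz":-14.4,"spin":0},
  ],
)

```text
clock: 4.6
ee_pos: [473.4, -99.5, 79.1]
eef_rot: [2.317, 2.119, 0.002]
wrist_force: [-1.1, -0.9, 0.6]
grip_width: 10.0
grasp_force: 10.0
```

>>> apply_moves(
  moves=[
    {"dx":0,"dy":4,"dz":-5,"spin":0},
    {"dx":0,"dy":8.2,"dz":-9.5,"spin":0},
    {"dx":0,"dy":12.7,"dz":-13.8,"spin":0},
    {"dx":0,"dy":17.6,"dz":-17.9,"spin":0},
    {"dx":0,"dy":17.6,"dz":-17.9,"spin":0},
  ],
)

```text
clock: 5.02
ee_pos: [491.8, -101.3, 97.2]
eef_rot: [2.317, 2.118, 0.003]
wrist_force: [0.2, 0.3, 1.0]
grip_width: 10.2
grasp_force: 10.0
```

>>> apply_moves(
  moves=[
    {"dx":0,"dy":4.5,"dz":-3.2,"spin":0},
    {"dx":0,"dy":9.2,"dz":-6.2,"spin":0},
    {"dx":0,"dy":14.2,"dz":-8.9,"spin":0},
    {"dx":0,"dy":14.2,"dz":-8.9,"spin":0},
    {"dx":0,"dy":14.2,"dz":-8.9,"spin":0},
  ],
)

```text
clock: 5.43
ee_pos: [504.3, -102.4, 104.8]
eef_rot: [2.318, 2.12, -0.0]
wrist_force: [-0.9, -1.6, -0.4]
grip_width: 10.2
grasp_force: 10.0
```

>>> apply_moves(
  moves=[
    {"dx":0,"dy":5,"dz":-2.4,"spin":0},
    {"dx":0,"dy":10,"dz":-4.4,"spin":0},
    {"dx":0,"dy":15.6,"dz":-6.1,"spin":0},
    {"dx":0,"dy":15.6,"dz":-6.1,"spin":0},
    {"dx":0,"dy":15.6,"dz":-6.1,"spin":0},
  ],
)

```text
clock: 5.85
ee_pos: [519.9, -103.6, 111.0]
eef_rot: [2.318, 2.12, 0.0]
wrist_force: [-0.9, -0.7, 1.7]
grip_width: 9.7
grasp_force: 10.0
```

>>> apply_moves(
  moves=[
    {"dx":0,"dy":4,"dz":-1,"spin":0},
    {"dx":0,"dy":8.2,"dz":-1.9,"spin":0},
    {"dx":0,"dy":12,"dz":-2.5,"spin":0},
    {"dx":0,"dy":12,"dz":-2.5,"spin":0},
    {"dx":0,"dy":12,"dz":-2.5,"spin":0},
  ],
)

```text
clock: 6.27
ee_pos: [531.6, -104.8, 113.3]
eef_rot: [2.318, 2.12, -0.0]
wrist_force: [0.9, -1.7, 2.4]
grip_width: 9.6
grasp_force: 10.0
```

```bash
python3 - <<'E'
from h import *
from station import ctrl
s=ctrl.state();print(s['clock'],s['ee_pos'],s['wrist_force'],s['grip_width'],s['moment'])
cs=ctrl.capture('side');ct=ctrl.capture('top');cw=ctrl.capture('wrist');pickle.dump((cs,ct,cw,s),open('up.pkl','wb'))
A=cv2.resize(cs['img'][170:310,250:400],(450,420));B=cw['img'][60:340,140:500]
cv2.imwrite('pics/u1.png',cv2.resize(np.hstack([A,cv2.resize(B,(540,420))]),(800,339)))
E
```

```text
6.2667 [ 531.63860777 -104.75120875  113.28291581] [ 0.90462078 -1.70934624  2.40898608] 9.61226817335167 [-0.30008054  0.10881872 -0.01927697]
```

View pics/u1.png

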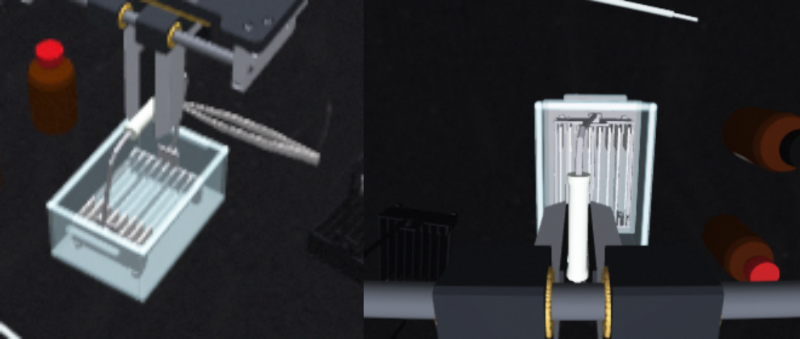

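The handle is nearly upright, the grip is good and the jar hasn't moved. About 12 mm of swing remains, and I'm pressing down slightly (2.4 N).

>>> apply_moves(
  moves=[
    {"dx":0,"dy":2,"dz":-1,"spin":0},
    {"dx":0,"dy":5,"dz":-1.4,"spin":0},
    {"dx":0,"dy":9,"dz":-1.7,"spin":0},
    {"dx":0,"dy":12,"dz":-1.8,"spin":0},
    {"dx":0,"dy":12,"dz":-1.8,"spin":0},
  ],
)

```text
clock: 6.83
ee_pos: [543.7, -105.5, 114.6]
eef_rot: [-2.318, -2.119, -0.0]
wrist_force: [-1.2, -0.1, -3.2]
grip_width: 9.9
grasp_force: 10.0
```

>>> apply_moves(
  moves=[
    {"dx":0,"dy":0,"dz":0,"spin":0},
    {"dx":0,"dy":0,"dz":0,"spin":0},
  ],
  newtons=20,
)

```text
clock: 7.0
ee_pos: [543.1, -105.5, 114.7]
eef_rot: [-2.318, -2.119, 0.0]
wrist_force: [-0.1, -0.4, -2.2]
grip_width: 9.8
grasp_force: 20.0
```

```bash
python3 - <<'E'
from h import *
from station import ctrl
s=ctrl.state();print(s['clock'],s['ee_pos'],s['wrist_force'],s['grip_width'],s['moment'])
cs=ctrl.capture('side');ct=ctrl.capture('top');cw=ctrl.capture('wrist');pickle.dump((cs,ct,cw,s),open('up2.pkl','wb'))
A=cv2.resize(cs['img'][170:310,250:400],(450,420),interpolation=cv2.INTER_CUBIC);B=cv2.resize(cw['img'][80:300,220:460],(458,420),interpolation=cv2.INTER_CUBIC)
cv2.imwrite('pics/u2.png',cv2.resize(np.hstack([A,B]),(800,370)))
E
```

```text
7.0 [ 543.11014776 -105.50326324  114.70658461] [-0.07240741 -0.3963537  -2.17309525] 9.784090048005517 [-0.08391405  0.06066481  0.01519329]
```

View pics/u2.png

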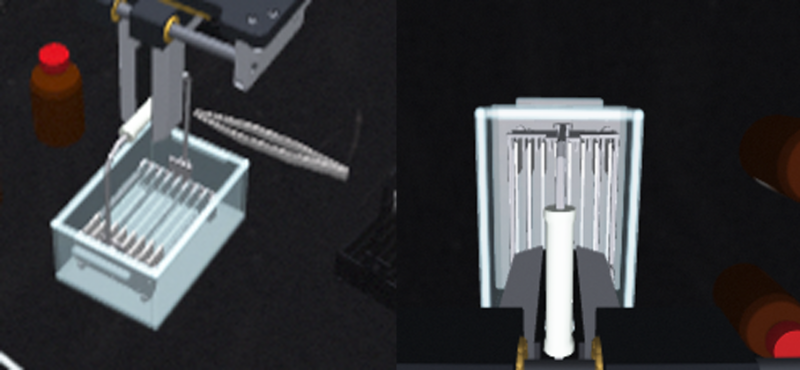

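The handle is upright: the wire is vertical in both views, and in the wrist crop the pivot at (562,132) is directly behind the sleeve. The rack has clearance on both sides, so I'll lift slowly.

>>> apply_moves(
  moves=[
    {"dx":0,"dy":0,"dz":-1,"spin":0},
    {"dx":0,"dy":0,"dz":-3,"spin":0},
    {"dx":0,"dy":0,"dz":-5.5,"spin":0},
    {"dx":0,"dy":0,"dz":-8,"spin":0},
    {"dx":0,"dy":0,"dz":-9,"spin":0},
  ],
)

```text
clock: 7.57
ee_pos: [543.7, -105.8, 124.8]
eef_rot: [2.318, 2.119, 0.001]
wrist_force: [-0.2, -0.7, -2.6]
grip_width: 10.0
grasp_force: 20.0
```

>>> apply_moves(
  moves=[
    {"dx":0,"dy":0,"dz":-1,"spin":0},
    {"dx":0,"dy":0,"dz":-3,"spin":0},
    {"dx":0,"dy":0,"dz":-5,"spin":0},
    {"dx":0,"dy":0,"dz":-6,"spin":0},
    {"dx":0,"dy":0,"dz":-6,"spin":0},
  ],
)

```text
clock: 7.98
ee_pos: [543.5, -105.8, 130.4]
eef_rot: [2.318, 2.119, 0.0]
wrist_force: [0.0, -0.7, -2.4]
grip_width: 9.8
grasp_force: 20.0
```

```bash
python3 - <<'E'
from h import *
from station import ctrl
s=ctrl.state();print(s['clock'],s['ee_pos'],s['wrist_force'],s['grip_width'],s['moment'])
cs=ctrl.capture('side');ct=ctrl.capture('top');cw=ctrl.capture('wrist');pickle.dump((cs,ct,cw,s),open('up3.pkl','wb'))
A=cv2.resize(cs['img'][170:310,250:400],(450,420),interpolation=cv2.INTER_CUBIC);B=cv2.resize(cw['img'][80:300,220:460],(458,420),interpolation=cv2.INTER_CUBIC)
cv2.imwrite('pics/u3.png',cv2.resize(np.hstack([A,B]),(800,370)))
E
```

```text
7.9833 [ 543.54500827 -105.78503814  130.42524697] [ 0.04629393 -0.68932543 -2.43956642] 9.791202872197827 [-0.06244967  0.06801002  0.03221952]
```

View pics/u3.png

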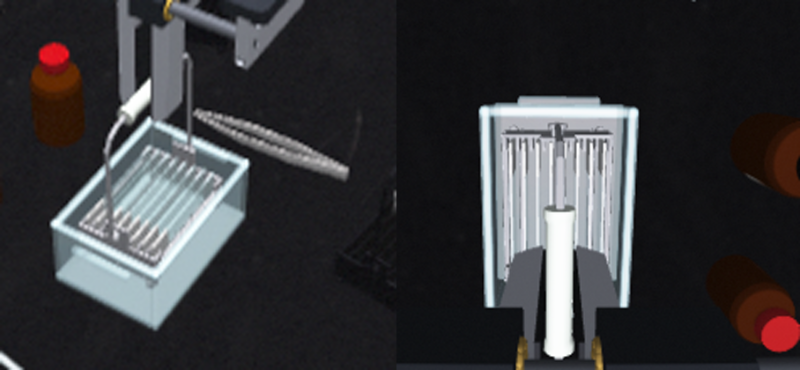

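The rack has lifted freely and hangs level, and the jar is in place. Lifting the remaining 85 mm.

>>> apply_moves(
  moves=[
    {"dx":0,"dy":0,"dz":-2,"spin":0},
    {"dx":0,"dy":0,"dz":-6,"spin":0},
    {"dx":0,"dy":0,"dz":-11,"spin":0},
    {"dx":0,"dy":0,"dz":-16,"spin":0},
    {"dx":0,"dy":0,"dz":-21,"spin":0},
  ],
)

```text
clock: 8.55
ee_pos: [543.6, -105.8, 151.9]
eef_rot: [2.318, 2.119, 0.001]
wrist_force: [-0.2, 0.5, -3.8]
grip_width: 9.6
grasp_force: 20.0
```

>>> apply_moves(
  moves=[
    {"dx":0,"dy":0,"dz":-5,"spin":0},
    {"dx":0,"dy":0,"dz":-10,"spin":0},
    {"dx":0,"dy":0,"dz":-15,"spin":0},
    {"dx":0,"dy":0,"dz":-20,"spin":0},
    {"dx":0,"dy":0,"dz":-25,"spin":0},
  ],
)

```text
clock: 8.97
ee_pos: [543.4, -105.7, 176.6]
eef_rot: [2.319, 2.12, 0.0]
wrist_force: [0.4, -0.9, -1.9]
grip_width: 9.6
grasp_force: 20.0
```

>>> apply_moves(
  moves=[
    {"dx":0,"dy":0,"dz":-5,"spin":0},
    {"dx":0,"dy":0,"dz":-10,"spin":0},
    {"dx":0,"dy":0,"dz":-15,"spin":0},
    {"dx":0,"dy":0,"dz":-20,"spin":0},
    {"dx":0,"dy":0,"dz":-25,"spin":0},
  ],
)

```text
clock: 9.38
ee_pos: [543.3, -105.7, 201.5]
eef_rot: [-2.319, -2.12, 0.0]
wrist_force: [-0.4, 0.6, -2.3]
grip_width: 9.9
grasp_force: 20.0
```

>>> apply_moves(
  moves=[
    {"dx":0,"dy":0,"dz":-5,"spin":0},
    {"dx":0,"dy":0,"dz":-9,"spin":0},
    {"dx":0,"dy":0,"dz":-12,"spin":0},
    {"dx":0,"dy":0,"dz":-14,"spin":0},
    {"dx":0,"dy":0,"dz":-14,"spin":0},
  ],
)

```text
clock: 9.8
ee_pos: [543.6, -105.8, 215.6]
eef_rot: [2.318, 2.119, 0.001]
wrist_force: [-0.4, 0.2, -2.7]
grip_width: 9.9
grasp_force: 20.0
```

>>> apply_moves(
  moves=[
    {"dx":0,"dy":0,"dz":0,"spin":0},
    {"dx":0,"dy":0,"dz":0,"spin":0},
    {"dx":0,"dy":0,"dz":0,"spin":0},
    {"dx":0,"dy":0,"dz":0,"spin":0},
    {"dx":0,"dy":0,"dz":0,"spin":0},
  ],
)

```text
clock: 10.22
ee_pos: [543.2, -105.6, 214.8]
eef_rot: [-2.318, -2.12, 0.0]
wrist_force: [0.1, 0.6, -3.1]
grip_width: 9.8
grasp_force: 20.0
```

```bash
python3 - <<'E'
from h import *
from station import ctrl
s=ctrl.state();print(s['clock'],s['ee_pos'],s['wrist_force'],s['grip_width'],s['moment'])
cs=ctrl.capture('side');ct=ctrl.capture('top');cw=ctrl.capture('wrist');pickle.dump((cs,ct,cw,s),open('up4.pkl','wb'))
A=cv2.resize(cs['img'][130:310,230:410],(420,420),interpolation=cv2.INTER_CUBIC);B=cv2.resize(cw['img'][80:300,220:460],(458,420),interpolation=cv2.INTER_CUBIC)
cv2.imwrite('pics/u4.png',cv2.resize(np.hstack([A,B]),(800,382)))
E
```

```text
10.2167 [ 543.22514345 -105.62485846  214.8183877 ] [ 0.06624288  0.64986969 -3.11109768] 9.757958327664223 [-0.07038308  0.10539706  0.01910031]
```

View pics/u4.png

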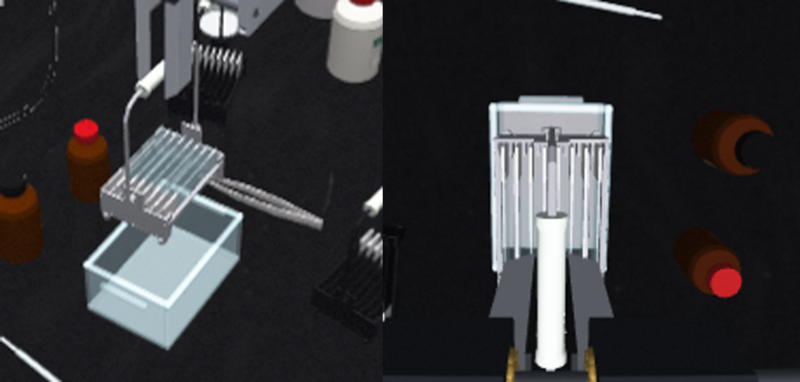

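The rack is clear of the jar, level and centred over it, with the jar and bottles undisturbed. I'll let it settle and check that it's still.

>>> apply_moves(
  moves=[
    {"dx":0,"dy":0,"dz":0,"spin":0},
    {"dx":0,"dy":0,"dz":0,"spin":0},
    {"dx":0,"dy":0,"dz":0,"spin":0},
    {"dx":0,"dy":0,"dz":0,"spin":0},
    {"dx":0,"dy":0,"dz":0,"spin":0},
  ],
)

```text
clock: 10.78
ee_pos: [543.3, -105.7, 215.1]
eef_rot: [2.319, 2.12, 0.0]
wrist_force: [-0.2, 0.6, -2.5]
grip_width: 9.6
grasp_force: 20.0
```

>>> apply_moves(
  moves=[
    {"dx":0,"dy":0,"dz":0,"spin":0},
    {"dx":0,"dy":0,"dz":0,"spin":0},
    {"dx":0,"dy":0,"dz":0,"spin":0},
    {"dx":0,"dy":0,"dz":0,"spin":0},
    {"dx":0,"dy":0,"dz":0,"spin":0},
  ],
)

```text
clock: 11.2
ee_pos: [543.3, -105.7, 215.1]
eef_rot: [-2.319, -2.12, -0.0]
wrist_force: [0.7, 0.5, -2.6]
grip_width: 9.7
grasp_force: 20.0
```

```bash
python3 - <<'E'
from h import *
from station import ctrl
old=pickle.load(open('up4.pkl','rb'))
def sh(a,b,box):
    x0,y0,x1,y1=box;g=lambda i:cv2.cvtColor(i,cv2.COLOR_BGR2GRAY)[y0:y1,x0:x1].astype(np.float32)
    return np.round(cv2.phaseCorrelate(g(a),g(b))[0],2)
f=[ctrl.capture('side')['img'] for _ in range(6)]
for i in f:print('rack',sh(old[0]['img'],i,(272,180,328,232)),np.abs(i[180:232,272:328].astype(int)-f[0][180:232,272:328]).mean())
j0=pickle.load(open('side0.pkl','rb'))[0]['img']
print('jar shift',sh(j0,f[-1],(262,250,320,295)),'bottles',sh(j0,f[-1],(222,208,252,255)),'dropper',sh(j0,f[-1],(225,285,305,350)))
s=ctrl.state();print(s['clock'],s['ee_pos'],s['wrist_force'])
# underside corner heights near front end plate: feet in side image
E
```

```text
rack [-0.28 -0.2 ] 0.0
rack [-0.28 -0.18] 1.2434752747252746
rack [-0.27 -0.18] 1.251717032967033
rack [-0.3  -0.18] 1.2503434065934067
rack [-0.28 -0.17] 1.2362637362637363
rack [-0.28 -0.18] 1.236378205128205
jar shift [0.15 0.46] bottles [-0.03  0.13] dropper [-0.02 -0.05]
11.5 [ 543.35947342 -105.70744559  215.06487199] [-0.42634423  0.31939478 -2.01614957]
```

```bash
python3 -c "
from station import ctrl
print(ctrl.close_job())"
```

```text
the job is handed in; nothing more can be done
None
```

I swung the handle upright, lifted the rack straight out by its sleeve, and handed the job in with it held level, still and square over the jar, its underside about 5 cm above the rim; wrist-force readings stayed under 4 N, and the jar, bottles and dropper showed no measurable shift (I checked the forceps only by eye).

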